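# Clamp a printed bracket and scan its sloping label

## Robot

A 6-joint arm with a two-finger parallel gripper is mounted at the origin on the work surface. World frame = base frame: x ahead of the robot, y to its left, z up, the work surface at z = 0. Lengths are in mm, angles in rad, forces in N, time in s.
With the tool pointing down it reaches from about 400 to 825 mm from the base axis. Payload 7 kg.
Tool frame: the origin (TCP) lies on the centre line of the jaws, within the pads' length; the fingertips stand 25 mm ahead of it and the grasp point (between the pads) lies 6 mm ahead of it; z points along the fingers, y is the line along which they close (so a half turn about z gives the same grasp; the last joint's range is limited). The gripper opens to 88 mm and grips with 3 to 60 N. Pads are 19 mm wide; open, the fingers measure 130 mm over their backs; the gripper's body (78 mm by 193 mm) begins 47 mm behind the grasp point.
Start: joints at [-1.006, 0.359, 0.012, 0, -1.224, -0.288], TCP at [184.437, -649.291, 251.561] pointing down, gripper open.
Joint ranges: [-3.07, 3.07], [-1.43, 2.12], [-1.02, 1.25], [-3.03, 1.67], [-3.05, -0], [-3.03, 3.03]. Speed limits (rad/s): [2.39, 2.39, 3.01, 3.14, 3.14, 3.14].

## Interface

Orientations are given as a rotation vector (axis times angle).
In Python, from workcell import ctrl gives the robot as it stands. Calls block until the motion is done:
- ctrl.reach(position, orientation): joint-space move of the TCP to a pose.
- ctrl.movel(position, rotation=None, max_speed=150): straight line of the TCP; rotation=None keeps the orientation; max_speed is the mean speed in mm/s.
- ctrl.movej(angles): joint-space move.
- ctrl.open() and ctrl.clamp(effort=None): open the fingers fully, or close them until they stop; effort is the grip in N (None keeps the last).
- ctrl.dwell(seconds).
- ctrl.ik(position, orientation): joint angles nearest the present ones, or None.
- ctrl.state(): the state.
- ctrl.grab_frame(name): name is "scene" or "top" or "wrist"; returns the picture (420x560x3 uint8, blue, green, red); there is no depth.
- ctrl.camera_info(name): a dict with "mtx" (3x3 intrinsics, pixels), "dist_coeffs" ([k1, k2, p1, p2, k3] as OpenCV has them; the pictures are not rectified), "world_from_camera" (4x4, takes a point from camera to world coordinates). Camera axes: x right, y down, z forward; pixel columns grow to the right and rows downward; lengths in mm; the calibration is good to about 2 mm. A picture is of the moment at which its call begins: read the wrist's pose just before it. camera_info takes no time and is no camera call; for the wrist camera it gives the pose at the moment of the call.
A pose or a line that the arm cannot do raises ctrl.Unreachable and nothing moves.
- ctrl.finish_job(): hands the job in; it is judged then, once.
The state is a dict: "time": time; "joint_pos": joint angles; "joint_velocities": joint speeds; "joint_efforts": joint torques, N m; "position": TCP position; "orientation": TCP orientation; "wrist_force": force on the tool from outside, world axes, zero at the start; "ft_torque": the same for the moment, N m; "opening": finger opening in mm; "gripper_force": force on a finger pad.
Only numpy, scipy, OpenCV 4.12 (cv2) and the standard library are available. Lean on these libraries where they do the work, as an engineer would, in place of code of your own. Each camera call takes 0.05 s, during which the arm holds its last target. There are 200 camera calls.

## Task

Book the purple printed bracket in at the clamping station: wind the red-knobbed crank clockwise until the rubber foot grips the bracket firmly, stopping at the first firm resistance so the print is not crushed, and let go of the crank. Then take the lime scanner wand out of its stand and aim it squarely at the middle of the bracket's barcode label, with its window about 55 mm from the label and not touching the bracket, and hold it still for two seconds. Finally stand the wand back in its stand, window down, with the bracket still clamped where it was and the rest of the bench left alone.

Things in the scene. Friction and masses are not known exactly. Their poses are not given: they have to be found in the camera images.
- crank_knob (a point): Point at mid-height on the axis of the crank's upright red knob, 0.167 m above the bench. The knob is a pin 16 mm in diameter and 44 mm tall that spins freely on the end of the crank arm, 50 mm from the crank's axis; it stands on the arm (top face of the arm 22 mm below this point) and nothing else rises above the arm.
- crank_axis (a point): Point on the crank's vertical axis, 0.165 m above the bench. The knob travels on a level circle of 50 mm radius about it, at constant height; this point does not move.
- crank (a joint): Crank angle in rad, growing clockwise seen from above. Clockwise lowers the foot by 4.8 mm per rad (30 mm a turn); the screw is stiff (about 2.4 N at the knob) and self-locking. The screw's lower end is 75 mm above the bench at 0.
- clamp: The blue C-shaped clamp on its dark steel bed, fixed to the bench. Origin: on the bench under the crank's axis, z up. Bed 160 mm (x) by 235 mm (y, from -135 to +100), 20 mm thick; column at +y, its arm over the axis tops out at 121 mm, the crank arm above it at 145 mm.
- foot: Clamp screw end with its foot. Origin: lower end of the vertical steel screw; moves only up and down. Below it, on a threaded stub, hangs a sprung black rubber pad, 32 mm across; its underside is 17 to 24 mm below the origin, by how far the stub is screwed out, which is not measured: feel for contact. It gives 1 mm per 25 N; each 25 N of pressing adds about 2.4 N at the knob.
- bracket: The loose purple printed bracket on the clamp's bed. Origin on its underside, roughly under the foot, z up. Base plate 70 mm (x) by 150 mm (y from -120 to +30), 14 mm thick: the foot comes down on this plate's top face. A panel 70 by 80 mm slopes up from the -y end, facing -y and up, its top edge 77 mm above the underside. 0.2 to 0.4 kg.
- label: White barcode label 56 by 44 mm in the middle of the bracket's sloping panel. Origin: its centre; z points straight out of the label (40 degrees off vertical), x along the bars' row.
- scanner: The scanner wand, 120 mm long, standing window down in its stand. Origin: centre of the red round window at its lower end; its z axis runs along the wand from the window to the top, so it looks along -z. Black head 44 mm in diameter from 0 to 32 mm, taper to 52 mm, lime handle 28 mm in diameter from there to 116 mm: grip it at about 95 mm. About 0.18 kg.
- scan_spot (a point): The wand's focus: the point on its line of sight 55 mm in front of the window.
- stand: The wand's fixed stand, an open square cup. Origin: on the bench under its middle, z up. Foot 76 by 76 mm, cup 66 by 66 mm outside, 56 by 56 mm inside (its walls follow the stand's x and y), inner floor 11 mm and rim 42 mm above the bench. The wand's window rests on the inner floor.
- bin: Fixed open grey bin of fasteners, 110 by 90 mm, 55 mm high. Origin on the bench under its middle. May change places with the stand.
- tape: Bystander: roll of blue tape lying flat, 90 mm in diameter, 24 mm high. Origin under its centre.
- screwdriver: Bystander: screwdriver lying on the bench, about 0.2 m long.
- spare: Bystander: orange spare bracket without label, 70 by 150 mm, 74 mm high. Origin under its middle.
Not all that is in view belongs to the job. Leave any blue or turquoise look-alike of the scanner alone.

How it is judged:
By the outcome, as a careful person would: the job done as asked, in the order asked, and still so for the second after the job is handed in, with the robot touching nothing.
It also fails if it takes over 72 s, if anything falls off the work surface, if the arm or the gripper's body presses on something with over 40 N, if the wrist force passes 120 N, or if a joint passes its speed limit or range.

## Working session

There is one attempt and no reset: what is moved stays moved. The work goes in short steps, each a Python script; the robot and the scene stay as the last script left them, time stands still between calls to the robot, and variables do not carry over. Pictures are saved under pics/ and viewed, at most 10 in all, crops included, and the job is handed in when it is done.

```bash
ls; mkdir -p pics; python3 - <<'E'
from workcell import ctrl
import cv2,numpy as np
for n in("scene","top"):
    im=ctrl.grab_frame(n); cv2.imwrite(f"pics/{n}0.png",im)
    i=ctrl.camera_info(n); print(n,np.round(i["mtx"],1).tolist(),i["dist_coeffs"],np.round(i["world_from_camera"],3).tolist())
s=ctrl.state(); print(s)
E
```

```text
pics
scene [[391.7, 0.0, 281.5], [0.0, 391.7, 207.6], [0.0, 0.0, 1.0]] [-0.04636425  0.          0.          0.          0.        ] [[-0.889, 0.35, -0.295, 870.584], [0.457, 0.705, -0.542, 574.97], [0.018, -0.617, -0.787, 917.112], [0.0, 0.0, 0.0, 1.0]]
top [[513.6, 0.0, 276.9], [0.0, 513.6, 208.5], [0.0, 0.0, 1.0]] [-0.02976932  0.          0.          0.          0.        ] [[0.02, -0.987, 0.162, 381.003], [-1.0, -0.02, 0.004, 11.355], [-0.0, -0.162, -0.987, 1302.857], [0.0, 0.0, 0.0, 1.0]]
{'time': 0.1, 'joint_pos': array([-1.00591790e+00,  3.59341929e-01,  1.11421823e-02, -2.94105305e-04,
       -1.22411726e+00, -2.88043640e-01]), 'joint_velocities': array([-0.00022145, -0.00075664,  0.00208177, -0.0002527 ,  0.00018236,
        0.00166189]), 'joint_efforts': array([-1.82744698e-03, -5.84162915e+01,  2.93751454e+01,  7.01561227e+00,
        1.01547613e-02, -9.47402873e-05]), 'position': array([ 184.30783429, -648.92604005,  250.69810019]), 'orientation': array([ 4.33255860e-01, -3.11119236e+00, -2.35413349e-03]), 'wrist_force': array([ 0.87925205,  0.50357476, -0.75007949]), 'ft_torque': array([-0.01140642,  0.0163677 , -0.0094587 ]), 'gripper_force': 0.0, 'opening': 87.95395958345208}
```

View pics/scene0.png

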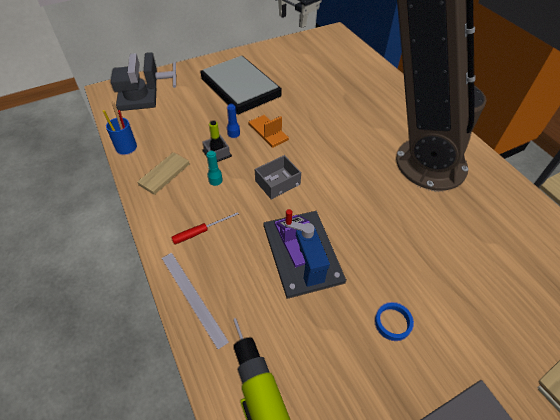

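View pics/top0.png

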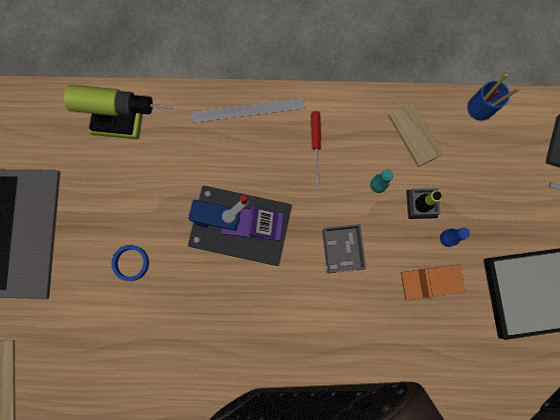

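In the scene view the lime wand is in its black stand at about (214,130). The look-alikes are blue at (233,120) and turquoise at (214,168). In the top view the lime one is in the stand at (423,203), with turquoise at (381,182) and blue at (453,237). The lime drill at (100,105) is not a wand. The lime wand in the stand fits the description. I'll confirm it in one enlarged crop together with the clamp.

```bash
python3 - <<'E'
import cv2,numpy as np
t=cv2.imread("pics/top0.png")
a=cv2.resize(t[175:275,180:300],None,fx=5,fy=5,interpolation=cv2.INTER_CUBIC)
b=cv2.resize(t[175:275,400:440],None,fx=5,fy=5,interpolation=cv2.INTER_CUBIC)
cv2.imwrite("pics/crop1.png",np.hstack([a,b]))
E
```

```text
(no output)
```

View pics/crop1.png

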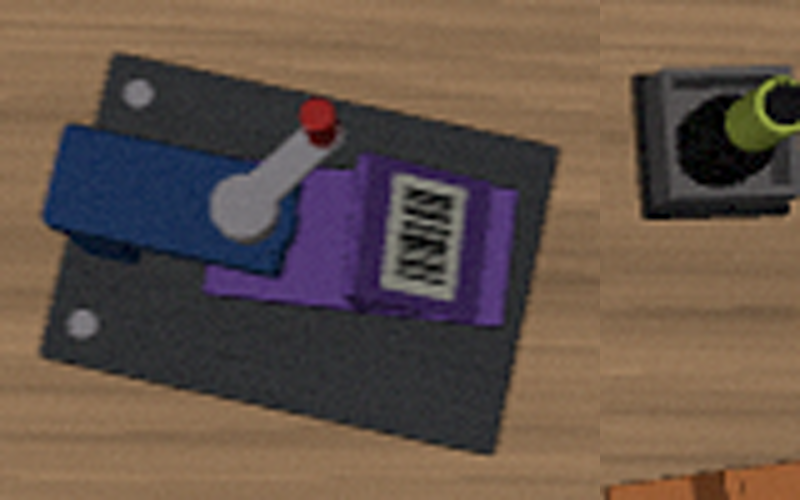

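The enlarged crop confirms the lime handle standing in the black square stand (stand around full-image (423,203)). The bed corners, red knob and label are also clear. Next: top-view estimates, then a wrist view.

```bash
cat >h.py <<'E'
from workcell import ctrl
import cv2,numpy as np
from scipy.spatial.transform import Rotation as R
def ray(info,uv,z):
    "world point at height z seen at pixel uv"
    T=np.array(info["world_from_camera"]); k=np.array(info["mtx"]); d=np.array(info["dist_coeffs"])
    n=cv2.undistortPoints(np.array([[uv]],float),k,d)[0,0]
    v=T[:3,:3]@[n[0],n[1],1]; c=T[:3,3]
    return c+v*(z-c[2])/v[2]
def proj(info,P):
    W=np.linalg.inv(np.array(info["world_from_camera"]))
    return cv2.projectPoints(np.array(P,float).reshape(-1,3),cv2.Rodrigues(W[:3,:3])[0],W[:3,3],np.array(info["mtx"]),np.array(info["dist_coeffs"]))[0][:,0]
def ori(zdir,ydir):
    "rotvec of tool with z along zdir, closing line nearest ydir"
    z=np.array(zdir,float);z/=np.linalg.norm(z);y=np.array(ydir,float);y-=z*(y@z);y/=np.linalg.norm(y)
    return R.from_matrix(np.column_stack([np.cross(y,z),y,z])).as_rotvec()
E
python3 - <<'E'
from h import *
i=ctrl.camera_info("top"); f=lambda x,y,x0=180:((x+.5)/5-.5+x0,(y+.5)/5-.5+175)
for n,p,z in [("TL",(113,53),20),("TR",(557,147),20),("BR",(493,453),20),("BL",(40,356),20),("knobtop",(318,113),189),("hub",(245,205),145),
 ("lab",(424,238),71)]:
    print(n,ray(i,f(*p),z).round(1))
for n,p,z in [("st",(667,72),42),("sb",(672,203),42)]: print(n,ray(i,f(p[0]-600,p[1],400),z).round(1))
print("stand base c",ray(i,(423,203),40).round(1),"teal",ray(i,(379,185),20),"blue",ray(i,(450,238),20), "bin",ray(i,(344,248),55),"wandtop",ray(i,(435,196),131))
T=ctrl.camera_info("wrist"); W=np.array(T["world_from_camera"]);s=ctrl.state()
A=np.eye(4);A[:3,:3]=R.from_rotvec(s["orientation"]).as_matrix();A[:3,3]=s["position"]
print((np.linalg.inv(A)@W).round(3),T["mtx"])
E
```

```text
TL [648.2 208.2  20. ]
TR [604.1 -19.1  20. ]
BR [449.   10.2  20. ]
BL [492.7 238.   20. ]
knobtop [587.8  90.5 189. ]
hub [552.7 125.6 145. ]
lab [549.3  45.7  71. ]
st [ 644.7 -324.1   42. ]
sb [ 578.2 -325.    42. ]
stand base c [ 609.9 -348.9   40. ] teal [ 657.90281379 -243.05345453   20.        ] blue [ 525.43693249 -420.58013366   20.        ] bin [ 492.01388299 -148.97159765   55.        ] wandtop [ 610.51337041 -351.43128828  131.        ]
[[  -0.      -0.96    -0.279   76.424]
 [   1.      -0.       0.       0.456]
 [  -0.      -0.279    0.96  -132.934]
 [   0.       0.       0.       1.   ]] [[299.55027447   0.         276.01782413]
 [  0.         299.55027447 208.05033179]
 [  0.           0.           1.        ]]
```

```bash
cat >>h.py <<'E'
YC=np.array([.190,.982,0]);XC=np.array([.982,-.190,0]);AX=np.array([552.,126.2,0])
DOWN=ori([0,0,-1],-XC)
E
python3 - <<'E'
from h import *
p=AX+10*XC-90*YC+[0,0,245]
print(ctrl.ik(p,DOWN))
ctrl.reach(p,DOWN)
np.save("w1.npy",ctrl.camera_info("wrist"),allow_pickle=True)
im=ctrl.grab_frame("wrist"); cv2.imwrite("pics/w1.png",im)
cv2.imwrite("pics/w1b.png",cv2.resize(im,(800,600),interpolation=cv2.INTER_CUBIC)); print(ctrl.state()["time"])
E
```

```text
[ 0.42485352  0.15138717 -0.28388052  0.         -1.13552864 -0.61597465]
2.8833
```

View pics/w1b.png

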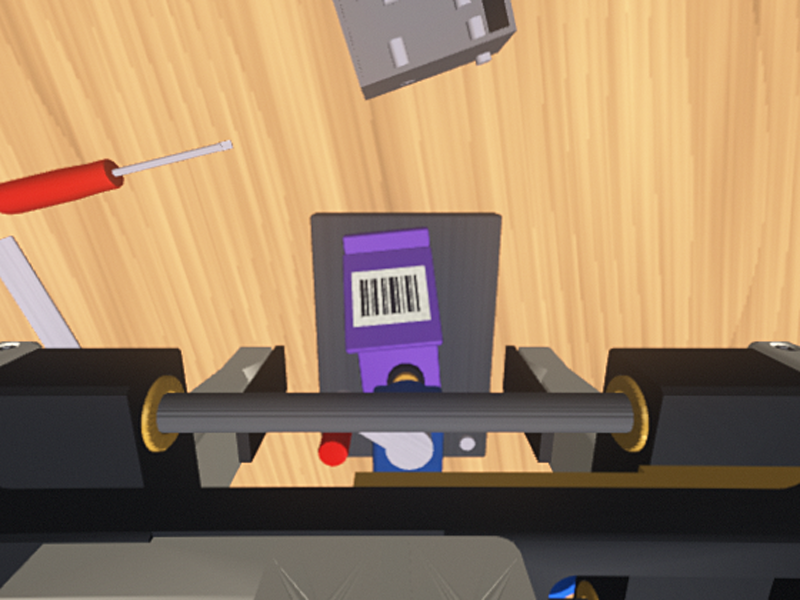

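The wrist view shows the label with corners near (350,273), (424,265), (431,321) and (355,327) in 800-px coordinates. The knob is at (333,453) and the bed's front corners are at (311,213) and (502,213).

```bash
cat >>h.py <<'E'
from scipy.optimize import least_squares
def label(im,info,view=None):
    "centre, normal, x axis of label from a wrist picture (tilt 40 deg known)"
    g=cv2.inRange(im,(150,150,150),(255,255,255))
    h=cv2.cvtColor(im,cv2.COLOR_BGR2HSV); m=((h[...,1]<60)&(h[...,2]>110)).astype(np.uint8)*255
    c0=proj(info,AX+13*XC-80*YC+[0,0,71])[0]
    win=np.zeros_like(m);cv2.circle(win,tuple(int(v) for v in c0),45,255,-1)
    m=cv2.morphologyEx(m&win,cv2.MORPH_CLOSE,np.ones((7,7)))
    c=max(cv2.findContours(m,0,1)[0],key=cv2.contourArea)
    q=cv2.minAreaRect(c); hull=cv2.convexHull(c)[:,0].astype(float)
    def model(p,n=12):
        s=np.linspace(-1,1,n); e=[*[(a,-1) for a in s],*[(1,a) for a in s],*[(a,1) for a in s],*[(-1,a) for a in s]]
        x=np.array([np.cos(p[3]),np.sin(p[3]),0]); f=np.array([x[1],-x[0],0])  # f = -y dir
        t=np.radians(40); nrm=f*np.sin(t)+np.array([0,0,np.cos(t)]); y=np.cross(nrm,x)
        return np.array([p[:3]+28*a*x+22*b*y for a,b in e]),nrm,x
    def res(p):
        uv=proj(info,model(p)[0]).astype(np.float32); cc=(c.astype(np.float32))
        return np.append([cv2.pointPolygonTest(cc,(float(u),float(v)),True)-(.5) *0 for u,v in uv],(p[2]-71.3)/2)
    p0=np.append(AX+13*XC-80*YC+[0,0,71.3],-.25)
    r=least_squares(res,p0,diff_step=1e-4,x_scale=[1,1,1,.02])
    _,n,x=model(r.x); return r.x,n,x,q,np.sqrt(np.mean(r.fun**2))
E
python3 - <<'E'
from h import *
i=np.load("w1.npy",allow_pickle=True).item();im=cv2.imread("pics/w1.png")
s=.7
f=lambda x,y:((x+.5)*s-.5,(y+.5)*s-.5)
for n,p,z in [("bedL",(312,213),20),("bedR",(501,213),20),("knobtop",(333,453),189),("hub",(408,447),145)]:
    w=ray(i,f(*p),z); print(n,w.round(1),"clamp",((w-AX)@XC).round(1),((w-AX)@YC).round(1))
C=[ray(i,f(*p),z) for p,z in [((351,273),88.5-20),((424,266),71.3-16.9+0),((431,321),0),((355,326),0)][:1]]
print(label(im,i))
E
```

```text
bedL [602.  -20.3  20. ] clamp 77.0 -134.3
bedR [449.4   9.5  20. ] clamp -78.6 -134.1
knobtop [586.7  91.  189. ] clamp 40.7 -28.0
hub [552.7 125.9 145. ] clamp 0.7 -0.1
(array([ 5.49836225e+02,  4.68690630e+01,  7.00115194e+01, -9.22916694e-02]), array([-0.05923976, -0.640052  ,  0.76604444]), array([ 0.99574415, -0.09216071,  0.        ]), ((272.32135009765625, 206.87416076660156), (38.587303161621094, 54.4204216003418), 84.5596694946289), np.float64(0.28247559767008223))
```

```bash
cat >>h.py <<'E'
AXC=np.array([552.2,126.0,0])
def knob(a,z=177): return AXC+[50*np.cos(a),50*np.sin(a),z]
def crank(a,sp=60):
    "move knob to world angle a, return tangential (resistance) and radial force, position"
    ctrl.movel(knob(a),max_speed=sp); s=ctrl.state(); F=s["wrist_force"]
    t=np.array([np.sin(a),-np.cos(a),0]); r=np.array([np.cos(a),np.sin(a),0])
    d=s["position"]-AXC
    print(f"a {a:.2f} act {np.arctan2(d[1],d[0]):.3f} r {np.hypot(*d[:2]):.1f} Ft {-F@t:.2f} Fr {F@r:.2f} Fz {F[2]:.2f} t {s['time']:.2f}")
    return -F@t
E
python3 - <<'E'
from h import *
a0=np.arctan2(90.7-126,587.2-552.2); print(a0)
ctrl.reach(knob(a0,225),DOWN)
ctrl.movel(knob(a0,177),max_speed=100)
print(ctrl.state()["wrist_force"])
ctrl.clamp(25); s=ctrl.state(); print(s["opening"],s["gripper_force"],s["wrist_force"],s["position"]-knob(a0))
a=a0
for k in range(4): a-=.2; crank(a)
np.save("a.npy",a)
E
```

```text
-0.7896655628132094
[-0.25525802 -0.74737049  0.44888709]
15.897500009275516 24.998482167720795 [ 2.00773877 -0.76773152 -1.21330004] [ 0.34246437 -0.05380293  0.06400785]
a -0.99 act -1.003 r 50.0 Ft -0.64 Fr 1.34 Fz -0.08 t 5.35
a -1.19 act -1.205 r 49.8 Ft -1.32 Fr -1.95 Fz 2.03 t 5.67
a -1.39 act -1.404 r 49.7 Ft -1.69 Fr -3.77 Fz 1.42 t 5.98
a -1.59 act -1.601 r 49.5 Ft -0.44 Fr -4.81 Fz -0.71 t 6.30
```

```bash
python3 - <<'E'
import h; from h import *
a=float(np.load("a.npy")); h.AXC=AXC+[0,.8,0]
for k in range(5): a-=.2; crank(a,25)
ctrl.dwell(.15); crank(a,25)
np.save("a.npy",a)
E
```

```text
a -1.79 act -1.798 r 50.0 Ft -1.06 Fr -4.60 Fz -0.73 t 6.86
a -1.99 act -1.995 r 49.8 Ft -0.81 Fr -4.54 Fz -2.41 t 7.41
a -2.19 act -2.193 r 49.6 Ft -0.56 Fr -5.68 Fz -3.86 t 7.96
a -2.39 act -2.391 r 49.4 Ft 0.92 Fr -6.89 Fz -5.98 t 8.51
a -2.59 act -2.590 r 49.3 Ft 1.07 Fr -7.25 Fz -5.90 t 9.06
a -2.59 act -2.589 r 49.3 Ft -0.27 Fr -7.69 Fz -6.49 t 9.46
```

```bash
python3 - <<'E'
import h; from h import *
import threading,inspect
a=float(np.load("a.npy")); h.AXC=AXC+[.8,.8,0]
rec=[];stop=False
def poll():
    while not stop:
        try:
            s=ctrl.state(); rec.append((s["time"],*s["wrist_force"],*s["position"]))
        except Exception as e: rec.append(repr(e)); break
th=threading.Thread(target=poll);th.start()
a-=.2; crank(a,25); stop=True; th.join(timeout=3)
np.save("a.npy",a); print(len(rec)); print(*[np.round(r,2) if not isinstance(r,str) else r for r in rec[::max(1,len(rec)//8)]],sep="\n")
E
```

```text
a -2.79 act -2.785 r 49.9 Ft 0.92 Fr -5.72 Fz -4.34 t 9.99
3
[  9.46   6.41   4.27  -6.49 510.24 100.95 177.05]
[  9.99   5.69   1.11  -4.34 506.28 109.38 177.02]
[  9.99   5.69   1.11  -4.34 506.28 109.38 177.02]
```

```bash
python3 - <<'E'
import h; from h import *
a=float(np.load("a.npy")); h.AXC=AXC+[1.2,.8,0]
for k in range(3): a-=.2; crank(a,25)
for k in range(6): a-=.1; crank(a,12)
np.save("a.npy",a)
E
```

```text
a -2.99 act -2.984 r 50.1 Ft 1.82 Fr -4.39 Fz -2.56 t 10.53
a -3.19 act 3.087 r 50.1 Ft 0.34 Fr -2.82 Fz -1.46 t 11.08
a -3.39 act 2.887 r 50.1 Ft 0.55 Fr -2.38 Fz -0.90 t 11.63
a -3.49 act 2.793 r 50.0 Ft 1.41 Fr -1.62 Fz -0.78 t 12.20
a -3.59 act 2.690 r 50.0 Ft 1.13 Fr -0.81 Fz -1.20 t 12.77
a -3.69 act 2.590 r 50.0 Ft -0.15 Fr -1.83 Fz -0.82 t 13.33
a -3.79 act 2.490 r 50.0 Ft 1.98 Fr -2.20 Fz -1.01 t 13.90
a -3.89 act 2.390 r 50.0 Ft 1.33 Fr -1.40 Fz -1.85 t 14.47
a -3.99 act 2.289 r 50.0 Ft 2.04 Fr -1.80 Fz -0.20 t 15.03
```

```bash
cat >>h.py <<'E'
def crank2(a,sp=12):
    ctrl.movel(knob(a),max_speed=sp); t=np.array([np.sin(a),-np.cos(a),0]); v=[]
    for _ in range(4):
        s=ctrl.state(); v.append(-s["wrist_force"]@t); ctrl.dwell(.02)
    d=s["position"]-AXC; e=(np.arctan2(d[1],d[0])-a+np.pi)%(2*np.pi)-np.pi
    print(f"a {a:.2f} lag {e*50:.2f}mm r {np.hypot(*d[:2]):.1f} Ft {np.mean(v):.2f} ({v[0]:.1f}) Fr {s['wrist_force']@[np.cos(a),np.sin(a),0]:.1f} t {s['time']:.2f}",flush=True)
    return np.mean(v)
E
sed -i 's/^AXC=.*/AXC=np.array([553.4,126.8,0])/' h.py
python3 - <<'E'
from h import *
a=float(np.load("a.npy"))
for k in range(16):
    a-=.1; F=crank2(a)
    np.save("a.npy",a)
    if F>4: break
E
```

```text
a -4.09 lag -0.22mm r 50.0 Ft 0.87 (1.0) Fr -1.5 t 15.65
a -4.19 lag -0.12mm r 50.0 Ft 1.78 (1.7) Fr -1.9 t 16.28
a -4.29 lag -0.05mm r 50.0 Ft 3.14 (3.6) Fr -1.7 t 16.92
a -4.39 lag -0.06mm r 50.0 Ft 3.44 (3.5) Fr -3.7 t 17.55
a -4.49 lag 0.21mm r 50.0 Ft 4.70 (5.0) Fr -2.1 t 18.18
```

```bash
python3 - <<'E'
from h import *
a=float(np.load("a.npy"))
for d in(.08,.07):
    a-=d; F=crank2(a); np.save("a.npy",a)
ctrl.open(); print(ctrl.state()["wrist_force"])
ctrl.movel(knob(a,250),max_speed=150)
# look again at the label
p=AX+10*XC-90*YC+[0,0,245]
ctrl.movel(p)
ctrl.dwell(.1); i=ctrl.camera_info("wrist"); np.save("w2.npy",i,allow_pickle=True)
im=ctrl.grab_frame("wrist"); cv2.imwrite("pics/w2.png",im); print(label(im,i))
cv2.imwrite("pics/w2b.png",cv2.resize(im,(800,600),interpolation=cv2.INTER_CUBIC)); print(ctrl.state()["time"])
E
```

```text
a -4.57 lag 0.34mm r 50.0 Ft 4.93 (4.6) Fr -1.2 t 18.73
a -4.64 lag 0.49mm r 50.0 Ft 5.71 (5.9) Fr -2.0 t 19.24
[ 0.51950565 -0.30580408  0.35773376]
(array([ 5.49813553e+02,  4.69276892e+01,  6.97785150e+01, -9.35951369e-02]), array([-0.060074  , -0.63997424,  0.76604444]), array([ 0.99562317, -0.09345855,  0.        ]), ((272.2960205078125, 205.68177795410156), (38.50816345214844, 54.32360076904297), 84.68545532226562), np.float64(0.2960626506943239))
22.3917
```

View pics/w2b.png

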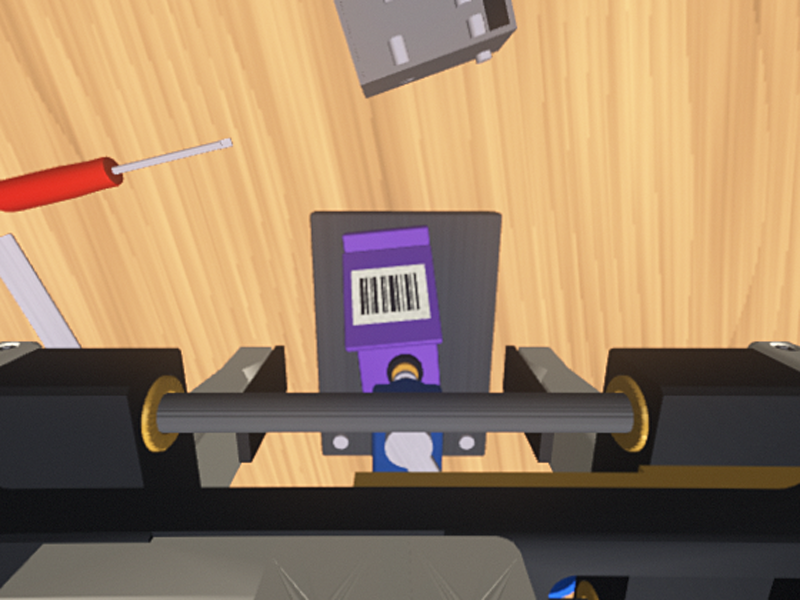

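The bracket hasn't moved, the jaws are clear of the crank, and the foot is down on the plate at (404,372). Next is the wand: hover and look.

```bash
python3 - <<'E'
from h import *
OW=ori([0,0,-1],[-.8,.6,0]); P=np.array([611,-354.5,270.])
n=np.array([-.0600,-.6400,.7660]); L=np.array([550.8,47.6,71.0])
j0=ctrl.ik(P,OW); print(j0)
for th in range(0,360,30):
    x=np.array([.9956,-.0935,0]);y=np.cross(n,x); o=ori(-n,np.cos(np.radians(th))*x+np.sin(np.radians(th))*y)
    print(th,*[None if q is None else np.round(q,2) for q in (ctrl.ik(L+n*(55+95+6),o),)])
ctrl.reach(P,OW); ctrl.dwell(.1); i=ctrl.camera_info("wrist"); np.save("w3.npy",i,allow_pickle=True)
im=ctrl.grab_frame("wrist"); cv2.imwrite("pics/w3.png",im)
cv2.imwrite("pics/w3b.png",cv2.resize(im,(800,600),interpolation=cv2.INTER_CUBIC)); print(ctrl.state()["time"])
E
```

```text
[-0.25075853  0.40087355  0.117402    0.         -1.28732478 -0.39274258]
0 [-0.24  0.34 -0.08 -0.71 -1.34 -2.75]
30 [-0.24  0.34 -0.08 -0.71 -1.34 -2.23]
60 [-0.24  0.34 -0.08 -0.71 -1.34 -1.71]
90 [-0.24  0.34 -0.08 -0.71 -1.34 -1.18]
120 [-0.24  0.34 -0.08 -0.71 -1.34 -0.66]
150 [-0.24  0.34 -0.08 -0.71 -1.34 -0.14]
180 [-0.24  0.34 -0.08 -0.71 -1.34  0.39]
210 [-0.24  0.34 -0.08 -0.71 -1.34  0.91]
240 [-0.24  0.34 -0.08 -0.71 -1.34  1.43]
270 [-0.24  0.34 -0.08 -0.71 -1.34  1.96]
300 [-0.24  0.34 -0.08 -0.71 -1.34  2.48]
330 [-0.24  0.34 -0.08 -0.71 -1.34  3.01]
24.0167
```

View pics/w3b.png

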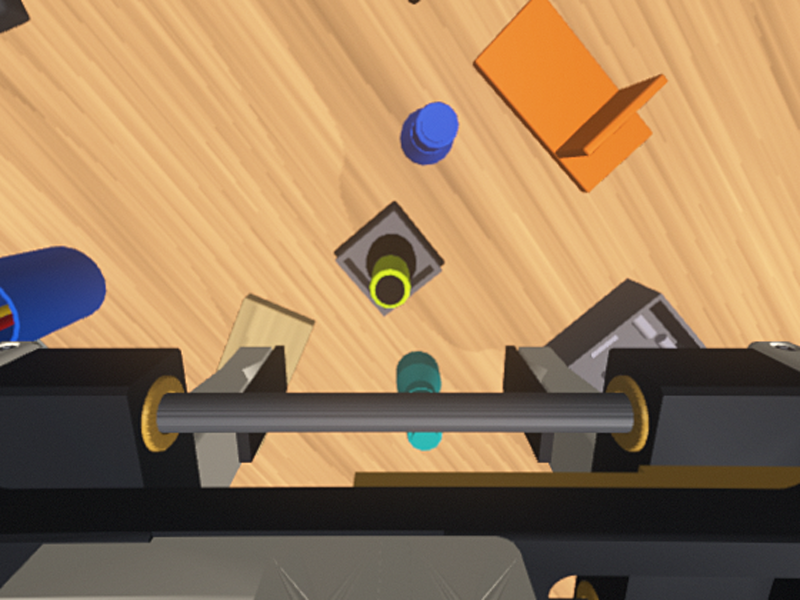

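The wrist view shows the lime wand's top ring at (390,289). The stand's rim corners are at (395,203), (444,263), (335,255) and (387,315). Blue at (432,130) and turquoise at (420,400) stand clear to the two sides.

```bash
python3 - <<'E'
from h import *
i=np.load("w3.npy",allow_pickle=True).item(); f=lambda x,y:((x+.5)*.7-.5,(y+.5)*.7-.5)
C=np.array([ray(i,f(*p),42) for p in [(395,203),(444,263),(387,315),(335,255)]])
print(C.round(1),C.mean(0).round(1)); w=ray(i,f(390,289),129); print("wand",w)
h=cv2.cvtColor(cv2.imread("pics/w3.png"),cv2.COLOR_BGR2HSV)
m=cv2.inRange(h,(25,120,150),(45,255,255)); c=max(cv2.findContours(m,0,1)[0],key=cv2.contourArea); (u,r)=cv2.minEnclosingCircle(c); print(u,r,ray(i,u,129))
E
```

```text
[[ 579.4 -393.8   42. ]
 [ 575.8 -328.2   42. ]
 [ 643.4 -320.    42. ]
 [ 646.4 -389.7   42. ]] [ 611.3 -357.9   42. ]
wand [ 612.01290807 -355.76369352  129.        ]
(272.78570556640625, 202.0) 14.354408264160156 [ 611.97325232 -355.91789003  129.        ]
```

```bash
cat >>h.py <<'E'
OW=ori([0,0,-1],[-.8,.6,0]); G=np.array([612.6,-355.4,112.])
N=np.array([-.0600,-.6400,.7660]); N/=np.linalg.norm(N); L=np.array([550.8,47.6,71.0])
_x=np.array([.9956,-.0935,0]); _c=np.radians(140); OS=ori(-N,np.cos(_c)*_x+np.sin(_c)*np.cross(N,_x))
E
python3 - <<'E'
from h import *
ctrl.movel(G+[0,0,60]); ctrl.movel(G,max_speed=80); print(ctrl.state()["wrist_force"])
ctrl.clamp(30); s=ctrl.state(); print(s["opening"],s["gripper_force"],s["wrist_force"],s["position"])
ctrl.movel(G+[0,0,10],max_speed=50); ctrl.movel(G+[0,0,160],max_speed=120); s=ctrl.state(); print(s["opening"],s["wrist_force"],s["time"])
ctrl.reach(L+N*226,OS); s=ctrl.state(); print(s["position"]-(L+N*226),s["time"])
i=ctrl.camera_info("scene"); im=ctrl.grab_frame("scene"); cv2.imwrite("pics/s2.png",im); cv2.imwrite("pics/s2b.png",cv2.resize(im[130:330,160:420],None,fx=3,fy=3,interpolation=cv2.INTER_CUBIC))
E
```

```text
[-0.36526151 -0.27355332  0.89715718]
27.244965256298318 29.96943175792694 [-0.22408832  0.12599356 -0.99054085] [ 612.61407441 -355.38732555  111.91550996]
27.802305016766578 [ 0.37053776 -0.22924274 -0.99723057] 28.4417
[ 0.23404639 -0.82999333 -0.12526638] 29.5083
```

View pics/s2b.png

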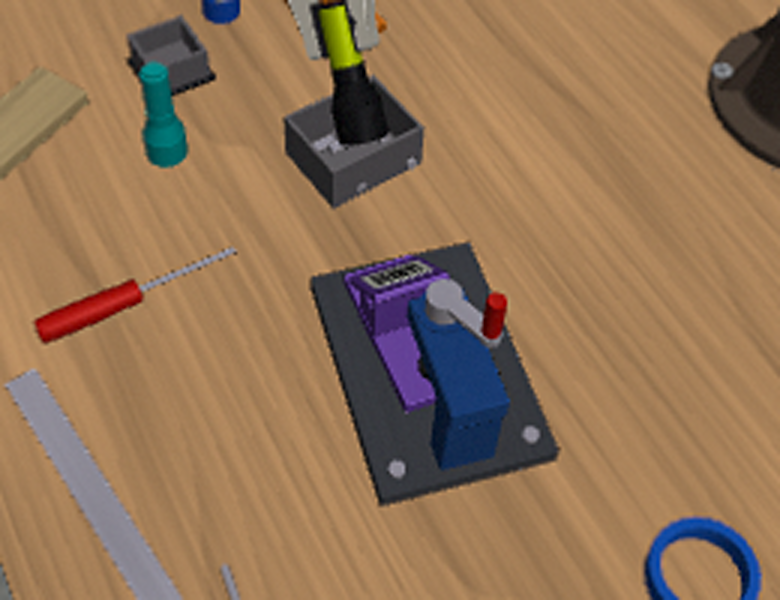

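The wand is held and the bin, look-alikes and bracket are undisturbed. Moving to the scan pose, with a model overlay to check it.

```bash
python3 - <<'E'
from h import *
ctrl.movel(L+N*156,max_speed=80); ctrl.dwell(.3); s=ctrl.state(); Rm=R.from_rotvec(s["orientation"]).as_matrix(); z=Rm[:,2]
p=s["position"]; print(p-(L+N*156),np.degrees(np.arccos(-z@N)),s["opening"],s["wrist_force"],s["time"])
W=p+z*101; e=np.cross(z,[1,0,0]);e/=np.linalg.norm(e);f=np.cross(z,e)
ring=lambda d,r:[W-z*d+r*(np.cos(t)*e+np.sin(t)*f) for t in np.linspace(0,2*np.pi,24)]
x=_x=np.array([.9956,-.0935,0]);y=np.cross(N,x); lab=[L+28*a*x+22*b*y for a,b in((-1,-1),(1,-1),(1,1),(-1,1))]
out=[]
for n,c in(("scene",(110,230,220,370)),("top",(185,275,200,320))):
    i=ctrl.camera_info(n); im=ctrl.grab_frame(n); cv2.imwrite(f"pics/{n}3.png",im); k=4 if n=="scene" else 4
    a,b,l,r=c; big=cv2.resize(im[a:b,l:r],None,fx=k,fy=k,interpolation=cv2.INTER_CUBIC)
    for pts,col in((ring(0,22),(0,255,255)),(ring(32,22),(0,255,255)),(ring(55,14),(255,255,0)),(lab,(0,0,255))):
        q=((proj(i,pts)-[l,a]+.5)*k-.5).astype(np.int32); cv2.polylines(big,[q],True,col,1)
    out.append(big)
h=max(o.shape[0] for o in out)
out=[cv2.copyMakeBorder(o,0,h-o.shape[0],0,0,0) for o in out]; o=np.hstack(out); print(o.shape)
o=cv2.resize(o,None,fx=800/o.shape[1],fy=800/o.shape[1]); cv2.imwrite("pics/ov.png",o)
E
```

```text
[ 0.0647625  -0.2194275   0.22834734] 0.029346706982686908 27.186410575860766 [-0.18860132 -0.36705641 -1.48974457] 30.8833
(480, 1080, 3)
```

View pics/ov.png

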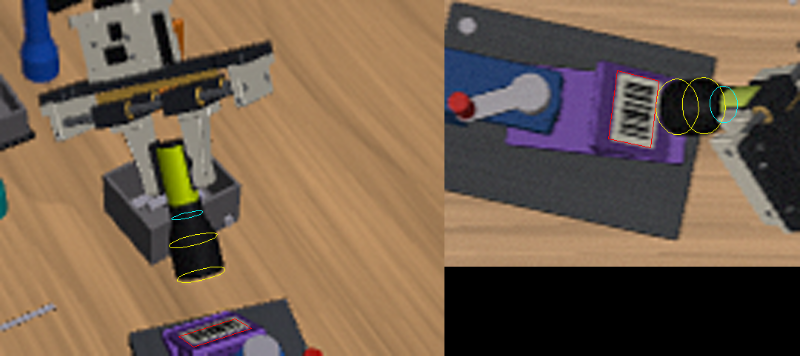

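The label model and wand model overlay well in both cameras, though in the scene view the head sits perhaps 1 px left of the model. One enlarged check.

```bash
python3 - <<'E'
from h import *
s=ctrl.state(); z=R.from_rotvec(s["orientation"]).as_matrix()[:,2]; W=s["position"]+z*101
e=np.cross(z,[1,0,0]);e/=np.linalg.norm(e);f=np.cross(z,e)
ring=lambda d,r:[W-z*d+r*(np.cos(t)*e+np.sin(t)*f) for t in np.linspace(0,2*np.pi,32)]
x=np.array([.9956,-.0935,0]);y=np.cross(N,x); lab=[L+28*a*x+22*b*y for a,b in((-1,-1),(1,-1),(1,1),(-1,1))]
out=[]
for n,(a,l) in(("scene",(160,250)),("top",(197,248))):
    i=ctrl.camera_info(n); im=cv2.imread(f"pics/{n}3.png"); k=8
    big=cv2.resize(im[a:a+60,l:l+50],None,fx=k,fy=k,interpolation=cv2.INTER_NEAREST); big=np.clip(big.astype(float)*1.5+15,0,255).astype(np.uint8)
    for pts,col in((ring(0,22),(0,255,255)),(ring(32,22),(0,255,255)),(ring(55,14),(255,255,0)),(lab,(0,0,255))):
        cv2.polylines(big,[((proj(i,pts)-[l,a]+.5)*k-.5).astype(np.int32)],True,col,1)
    out.append(big)
cv2.imwrite("pics/ov2.png",np.hstack(out))
E
```

```text
(no output)
```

View pics/ov2.png

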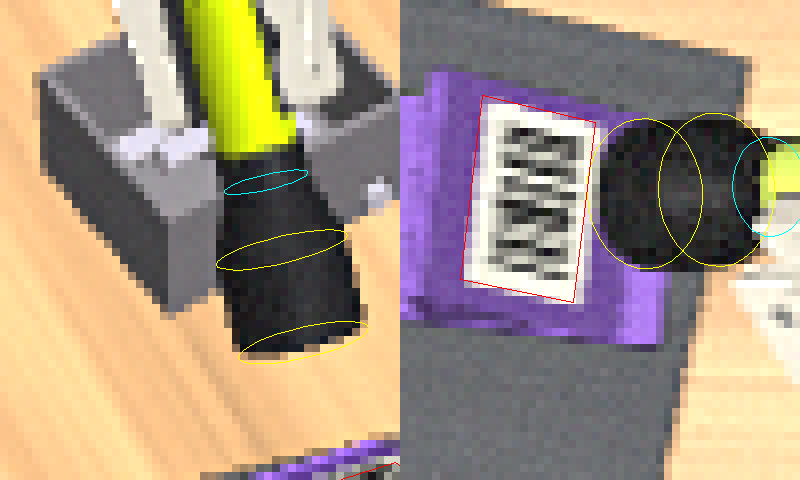

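The residual is about 1.5 mm down-slope, near calibration level. I'll trim by roughly that, hold, then return the wand.

```bash
python3 - <<'E'
from h import *
up=np.cross(N,[.9956,-.0935,0]); up*=np.sign(up[2])
ctrl.movel(L+N*155.5+1.3*up,max_speed=10); ctrl.dwell(2.8); s=ctrl.state(); print(s["position"],s["time"],s["opening"])
ctrl.movel(L+N*226,max_speed=100)
ctrl.reach(G+[0,0,160],OW); ctrl.dwell(.2)
ctrl.movel(G+[0,0,25],max_speed=120); ctrl.dwell(.1)
for z in(12,5,2,1,0.3,-.4):
    ctrl.movel(G+[0,0,z],max_speed=40); s=ctrl.state(); print(z,s["wrist_force"].round(1),s["opening"])
    if s["wrist_force"][2]>4: break
ctrl.dwell(.2); print(ctrl.state()["wrist_force"].round(1))
E
```

```text
[541.5554314  -50.9349476  190.95303974] 34.075 27.29123455727786
12 [ 0.2  0.4 -2.8] 27.33868303832452
5 [ 0.2  0.5 -1.1] 27.469199748069002
2 [ 0.4  0.5 -1. ] 27.480691158850796
1 [ 1.  -0.  -1.5] 27.62933139181086
0.3 [ 0.7 -0.2 -1.9] 27.339533923096738
-0.4 [-0.  -0.2  1. ] 27.226075433321913
[-0.1  0.3  1.3]
```

```bash
python3 - <<'E'
from h import *
ctrl.open(); ctrl.dwell(.2); ctrl.movel(G+[0,0,160],max_speed=120)
ctrl.dwell(.3); s=ctrl.state(); print(s["time"],s["wrist_force"].round(1))
i=ctrl.camera_info("wrist"); im=ctrl.grab_frame("wrist"); sc=ctrl.grab_frame("scene")
h=cv2.cvtColor(im,cv2.COLOR_BGR2HSV); m=cv2.inRange(h,(25,120,150),(45,255,255)); c=max(cv2.findContours(m,0,1)[0],key=cv2.contourArea); u,r=cv2.minEnclosingCircle(c); print(u,r,ray(i,u,129))
a=cv2.resize(im,(400,300)); b=cv2.resize(sc[85:310,160:360],(400,450))
cv2.imwrite("pics/end.png",np.hstack([cv2.copyMakeBorder(a,0,150,0,0,0),b]))
E
```

```text
42.6667 [-0.1 -0.3 -0.6]
(275.5, 202.68182373046875) 14.173901557922363 [ 611.42964813 -355.87670975  129.        ]
```

View pics/end.png

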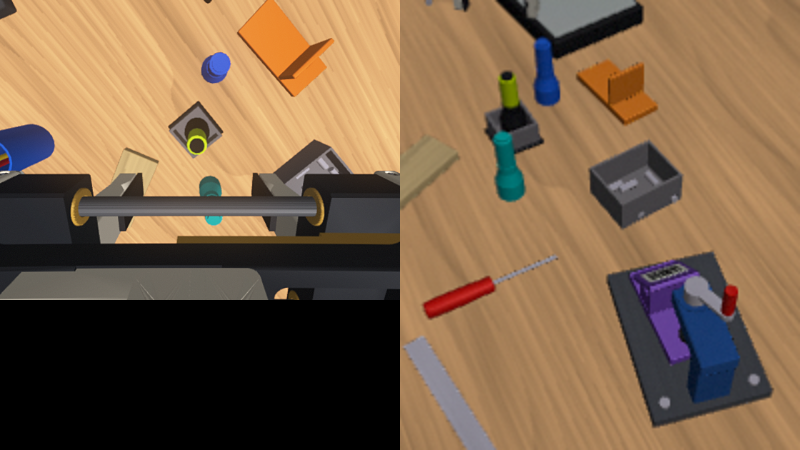

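The wand stands upright in its stand again (left view (197,143), right view (509,100)). The bracket is still under the clamp, the bystanders are in place and the gripper is clear.

```bash
python3 -c "
from workcell import ctrl
print(ctrl.finish_job())"
```

```text
the job is handed in; nothing more can be done
None
```

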